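# Load a glass sample under the spring clip of the strain viewer

## Task

Load the blue glass sample into the strain viewer: press the orange bar of the spring clip well down with one fingertip and keep it down while the other fingertip pushes the black holder with the blue glass along its track, under the raised jaw, until it is fully home against the end stop; only then let the clip come down on it. Do not pick the holder up or tip it, and leave the other things on the bench where they are. Finish with the hand clear of everything.

Things in the scene. Friction and masses are not known exactly. Their poses are not given: they have to be found in the camera images.
- viewer: the strain viewer, fixed to the bench: grey base 240 (x) x 130 (y) x 22 mm high, its flat top is the stage; origin at the centre of its underside, x along the track towards the end stop, y from the track side to the orange bar side, z up. Two clip lugs stand on y = 0 at x = 33 to 71 mm, 22 mm above the stage; otherwise y = 0 is clear
- clip (a joint): spring clip, a rocker hinged along the viewer's x at y = 0, 16 mm above the stage: 0 at rest (jaw 2 mm above the stage, blocking the track), grows as the orange bar is pressed, hard end at 0.40 rad. The jaw clears the holder above 0.25; from 0.30 the bar is well down. Takes 3 N to start, 7 N to hold, alike all along the bar; springs back if let go; rests at 0.24 on a holder
- clip_bar (a point): middle of the orange bar's top face; bar 180 mm long (viewer x = -115 to 65 mm), 24 mm wide, 4 mm thick. At rest it slopes up 0.36 rad to its outer edge, this point 19 mm above the stage; pressed 0.36 rad it is level, 6 mm above the stage, centre line at viewer y = 34 mm (68 mm from the track's); at 0.40 it is 5 mm above. A fingertip can slide along it. Axes as the clip's
- clip_jaw (a point): underside of the clip's steel jaw, a rod of 8 mm diameter lying along the viewer's x from x = 44 to 60 mm, over the track's centre line
- holder: flat black sample holder with blue glass, 60 (x) x 40 (y) x 10 mm, about 70 g; an upright tab 8 mm thick, 36 mm wide stands across its rear end (x = -30 to -22 mm), top 20 mm above the underside. Origin: centre of its underside, x to its front end. It starts loose in the track, origin at viewer x = -35 to -5 mm, and slides easily; home, the tab's rear face is at viewer x = 15 mm
- spare: another holder of the same form with green glass, lying on the bench beside the viewer's track side; leave it
- loupe: brass loupe, 24 mm across, 26 mm high, standing on the viewer's base beyond the bar; leave it
- paddle: graphite paddle with wooden handle, 190 mm long, 45 mm wide, 16 mm high, on the bench on the bar side of the viewer; origin under the neck, handle towards its -x; leave it
- frit_jar: amber jar with steel cap, 54 mm across, 70 mm high, beyond the viewer; leave it
- bead_dish: white dish of beads, 84 mm across, 22 mm high; leave it
- track_home (a point): on the stage (22 mm above the bench), where the holder's origin lies when fully home: viewer x = 45, y = -34 mm; axes as the viewer's. The track runs along x here, between guide rails 5 mm high and 43 mm apart inside, from 155 mm behind this point to the end stop, whose 14 mm high face is 30 mm in front of it
There are look-alikes about, which are no part of the job. What is shaped like the holder but brown, pink or red is not meant.

How it is judged (in metres and radians):
On the way, in this order (a step that is already met when the one before it is completed fails the run):
1. the orange bar is held well down by a finger while the holder is still short of the jaw (value of joint clip above 0.29 rad and contact force between the fingers and clip above 0.5 N and x of holder in the frame of viewer below 0.014 m), for 0.2 s.
2. the holder's front is under the raised jaw, pushed by a finger while another holds the bar down (value of joint clip above 0.29 rad and contact force between the fingers and clip above 0.5 N and x of holder in the frame of viewer above 0.02 m and contact force between the fingers and holder above 0.02 N).
3. the holder is fully home against the stop with the bar still held down (value of joint clip above 0.29 rad and contact force between the fingers and clip above 0.5 N and x of holder in the frame of viewer between 0.0415 and 0.049 m and y of holder in the frame of viewer between -0.039 and -0.029 m and z of holder in the frame of viewer below 0.025 m), for 0.2 s.
At the end, for the whole second after the job is handed in: the blue sample's holder lies flat in the track within 3.5 mm of the end stop, at rest, and the released clip's jaw presses on it (clip joint 0.20 to 0.275) (x of holder in the frame of viewer between 0.0415 and 0.049 m and y of holder in the frame of viewer between -0.039 and -0.029 m and z of holder in the frame of viewer below 0.025 m and value of joint clip between 0.2 and 0.275 rad and contact force between clip and holder above 1 N and angle between holder's own z axis and vertical below 0.06 rad and linear speed of holder below 0.01 m/s); the robot touches nothing.
It fails at once if the holder is lifted off the track (more than 8 mm) (z of holder in the frame of viewer above 0.03 m).
It fails at once if the holder is tipped (more than 0.25 rad) (angle between holder's own z axis and vertical above 0.25 rad).
It fails at once if one of the other things on the bench is disturbed (moved more than 20 mm) (distance of any of spare, loupe, paddle, frit_jar, bead_dish from where it was at the start of the episode above 0.02 m).
It also fails if it takes over 56 s, if anything falls off the work surface, if the arm or the gripper's body presses on something with over 40 N, if the wrist force passes 120 N, or if a joint passes its speed limit or range.

## Robot

A 6-joint arm with a two-finger parallel gripper is mounted at the origin on the work surface. World frame = base frame: x ahead of the robot, y to its left, z up, the work surface at z = 0. Lengths are in m, angles in degrees, forces in N, time in s.
With the tool pointing down it reaches from about 0.4 to 0.825 m from the base axis. Payload 7 kg.
Tool frame: the origin (TCP) lies at the centre of the arm's flange, where the gripper is bolted on; the fingertips stand 178 mm ahead of it and the grasp point (between the pads) lies 159 mm ahead of it (ctrl.hold_point_z is the distance from the TCP to the grasp point, in m); z points along the fingers, y is the line along which they close (so a half turn about z gives the same grasp; the last joint's range is limited). The gripper opens to 88 mm and grips with 3 to 60 N. Pads are 19 mm wide; open, the fingers measure 130 mm over their backs; the gripper's body (78 mm by 193 mm) begins 47 mm behind the grasp point.
Start: joints at [-50.873, 20.546, 0.682, 0, -70.136, -16.507], TCP at [0.26, -0.623, 0.405] pointing down, gripper open.
Joint ranges: [-176.03, 176.03], [-82.01, 121.73], [-58.28, 71.71], [-173.87, 95.51], [-174.79, -0.11], [-173.66, 173.66]. Speed limits (degrees/s): [136.94, 136.94, 172.46, 180, 180, 180].

## Interface

Orientations are given as [roll, pitch, yaw] about the fixed x, y, z axes, in that order (R = Rz(yaw) Ry(pitch) Rx(roll)).
In Python, from plant import ctrl gives the robot as it stands.
- The arm moves only by the shell command python3 -m inch 'ROWS'. ROWS is JSON, one flat list of numbers, 7 for each row, row after row: the closure, from 0 (fully open) to 1 (shut), then the shift along the tool's x, y, z in mm, then the turn, a rotation vector about the tool's x, y, z in degrees. In form: [hand, x, y, z, wx, wy, wz, hand, x, y, z, wx, wy, wz, ...]. A call has 1 to 5 rows; each row is the pose to reach, as a shift and turn from the pose commanded when the call began, along the tool's axes at that moment; what a row does not reach only later rows make up. A row lasts 1/10 s, in which the tool goes at most 50 mm and 8.59 degrees, less where a joint would pass 70% of its speed; a pose out of reach is approached as far as the arm can. A call with a gripper value outside its range is refused whole. The fingers move at their own pace and stop on an object; the grip force is fixed at half the most. Time passes only in rows, so rows that repeat a pose let the fingers close. It gives the time, the measured TCP pose, the force, the opening and the grip force at its end, in the units of the state.
- ctrl.get_obs(): the state, without advancing time (a new reading comes with each control period).
- ctrl.snapshot(name): name is "scene" or "top" or "wrist"; returns a dict with "frame" (420x560x3 uint8, red, green, blue), "K" (3x3 intrinsics, pixels), "R" (3x3) and "t" (3): a world point X has camera coordinates R X + t. Camera axes: x right, y down, z forward; pixel columns grow to the right and rows downward; lengths in m; the calibration is good to about 2 mm. A picture is of the moment at which its call begins. There is no depth.
- ctrl.close_job(): hands the job in; it is judged then, once.
Trained networks look in a picture, given as the dict that the camera call returned (one of the last four; its "shot" number tells which), for a name from the list of things; names that differ only in an ending like _2 or _b are one class to them, and where a whole thing is asked for, a point or a joint stands for the part that bears it (a point fixed in the world has none). Each returns a list of dicts, best first, with "p" (0 to 1); they miss things now and then, are a little off and sometimes report something else, mostly with a low value. They report only what shows in the picture. A call takes as long as a camera call. They do not tell look-alikes from the thing itself.
- ctrl.recognise(picture, thing): "location" ([x, y, z] in m, in world coordinates, good to about 4 mm: the middle of the surface that is visible of it).
- ctrl.trace(picture, thing): "pixels" (420x560 bool, what is visible of it).
- ctrl.mark_of(picture, thing): "location" ([x, y, z] in m, in world coordinates, good to about 4 mm: a listed point, or the origin of a listed thing).
The state is a dict: "clock": time; "joint_pos": joint angles; "qvel": joint speeds; "tau": joint torques, N m; "tool_pos": TCP position; "orientation": TCP orientation; "force": force on the tool from outside, world axes, zero at the start; "moment": the same for the moment, N m; "opening": finger opening in m; "gripper_force": force on a finger pad.
Only numpy, scipy, OpenCV 4.12 (cv2) and the standard library are available. Lean on these libraries where they do the work, as an engineer would, in place of code of your own. Each camera call takes 0.05 s, during which the arm holds its last target. There are 200 camera calls.

## Working session

There is one attempt and no reset: what is moved stays moved. The work goes in short steps, Python scripts to look and compute and a shell command to move; the robot and the scene stay as the last step left them, time stands still between calls to the robot, and variables do not carry over. Pictures are saved under pics/ and viewed, at most 10 in all, crops included, and the job is handed in when it is done.

```bash
mkdir -p pics; ls; python3 - <<'E'
from plant import ctrl
import cv2
o=ctrl.get_obs(); print(o)
for n in ("scene","top"):
    s=ctrl.snapshot(n); cv2.imwrite(f"pics/{n}0.png",s["frame"][:,:,::-1])
    for th in ("viewer","clip_bar","clip_jaw","holder","spare","track_home","loupe","paddle"):
        for d in ctrl.mark_of(s,th)[:4]: print(n,th,[round(v,3) for v in d["location"]],round(d["p"],2))
E
```

```text
pics
{'clock': 0.0, 'joint_pos': array([-5.08722667e+01,  2.05904636e+01,  6.34065130e-01, -1.83600735e-02,
       -7.01379068e+01, -1.65080480e+01]), 'qvel': array([ 0.08766214,  0.01645667,  0.04346015,  0.10980083, -0.01948187,
        0.00251628]), 'tau': array([ 4.46336317e-04, -5.82717705e+01,  2.93055207e+01,  6.99754760e+00,
        6.86664323e-03, -1.55706061e-04]), 'tool_pos': array([ 0.25954113, -0.62289135,  0.40374118]), 'orientation': array([ 1.79904677e+02, -1.02508429e-02, -1.57386558e+02]), 'force': array([-0.62459392,  0.32320269,  0.48814107]), 'moment': array([ 0.02163358, -0.00019133,  0.04316283]), 'gripper_force': 0.0, 'opening': 0.08773662743122128}
scene viewer [0.539, -0.04, -0.001] 0.91
scene viewer [0.586, -0.065, 0.021] 0.4
scene clip_bar [0.505, -0.011, 0.042] 0.61
scene clip_jaw [0.598, -0.067, 0.022] 0.97
scene holder [0.574, -0.25, 0.0] 0.87
scene holder [0.442, -0.218, -0.003] 0.63
scene holder [0.533, -0.08, 0.023] 0.57
scene holder [0.595, -0.064, 0.021] 0.55
scene spare [0.598, -0.157, 0.001] 0.97
scene spare [0.636, 0.011, 0.023] 0.22
scene track_home [0.587, -0.063, 0.022] 0.82
scene loupe [0.633, 0.01, 0.023] 0.48
scene loupe [0.485, 0.424, -0.003] 0.42
scene paddle [0.522, 0.098, 0.002] 0.58
top viewer [0.541, -0.048, -0.0] 0.72
top clip_bar [0.507, -0.014, 0.044] 0.94
top clip_jaw [0.592, -0.062, 0.027] 0.71
top holder [0.742, -0.0, 0.001] 0.81
top holder [0.535, -0.082, 0.022] 0.72
top holder [0.569, -0.252, -0.0] 0.71
top holder [0.448, -0.214, 0.002] 0.68
top spare [0.602, -0.159, 0.001] 0.68
top track_home [0.591, -0.066, 0.019] 0.77
top loupe [0.635, 0.011, 0.019] 0.69
top paddle [0.515, 0.093, 0.001] 0.8
```

View pics/scene0.png

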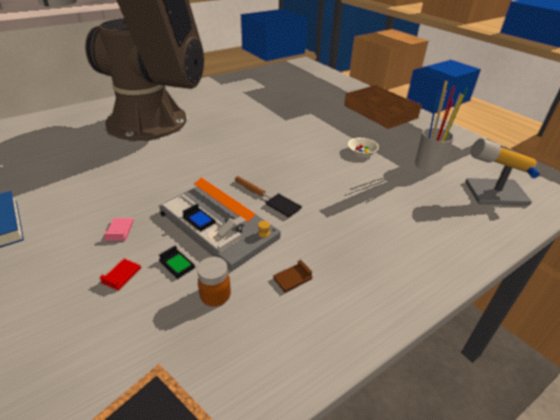

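View pics/top0.png

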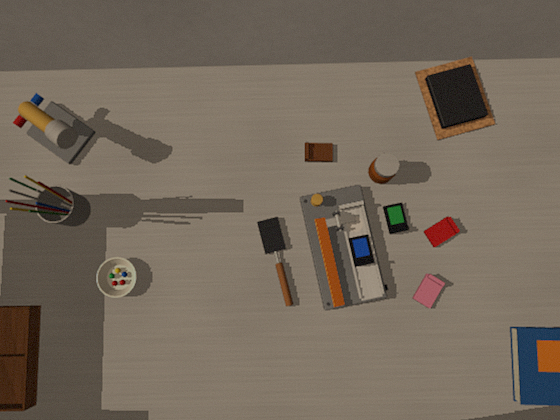

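The viewer is at top (345,245), with the orange bar along (330,262) and the jaw at (338,220). These could be taken for the holder (scene / top pixels):
- blue in the track: (198,217) / (361,250)
- green spare: (177,262) / (397,217)
- red: (121,273) / (441,232)
- pink: (119,229) / (429,291)
- brown: (292,276) / (319,152)

I choose the blue one in the track. Next I measure the yaw and check the choice in a crop.

```bash
cat > h.py <<'E'
from plant import ctrl
import numpy as np, cv2
def ray(s,px,z):
    px=np.atleast_2d(np.asarray(px,float)); d=np.linalg.inv(s["K"])@np.c_[px,np.ones(len(px))].T
    d=s["R"].T@d; c=-s["R"].T@s["t"]
    return (c[:,None]+d*((z-c[2])/d[2])).T
def axis(s,m,z):
    v,u=np.nonzero(m); P=ray(s,np.c_[u,v],z)[:,:2]
    (c,sz,a)=cv2.minAreaRect((P*1000).astype(np.float32))
    w,V=np.linalg.eigh(np.cov(P.T)); e=V[:,1]*np.sign(V[0,1])
    return np.array(c).round(1),np.array(sz).round(1),round(a,1),np.degrees(np.arctan2(e[1],e[0])).round(2)
def rel(o,yaw,p):
    y=np.radians(yaw); R=np.array([[np.cos(y),np.sin(y)],[-np.sin(y),np.cos(y)]])
    return R@(np.asarray(p)[:2]-np.asarray(o)[:2])
E
python3 - <<'E'
from h import *
s=ctrl.snapshot("top")
t=ctrl.trace(s,"clip_bar"); print("bar",t[0]["p"],axis(s,t[0]["pixels"],0.041))
hsv=cv2.cvtColor(s["frame"],cv2.COLOR_RGB2HSV); m=cv2.inRange(hsv,(5,150,90),(16,255,255)); m[:, :305]=0;m[:,350:]=0;m[:212]=0;m[310:]=0
print("orange",axis(s,m>0,0.041))
t=ctrl.trace(s,"viewer"); print("viewer",t[0]["p"],axis(s,t[0]["pixels"],0.022))
s2=ctrl.snapshot("scene");c=s2["frame"][165:285,140:300,::-1]
cv2.imwrite("pics/crop.png",cv2.resize(c,None,fx=4,fy=4,interpolation=cv2.INTER_CUBIC))
E
```

```text
Traceback (most recent call last):
IndexError: list index out of range
```

```bash
python3 - <<'E'
from h import *
s=ctrl.snapshot("top")
hsv=cv2.cvtColor(s["frame"],cv2.COLOR_RGB2HSV); m=cv2.inRange(hsv,(5,150,90),(16,255,255)); m[:, :305]=0;m[:,350:]=0;m[:212]=0;m[310:]=0
print("orange",axis(s,m>0,0.041))
for n in("viewer","clip_bar"):
    for t in ctrl.trace(s,n)[:2]: print(n,t["p"],axis(s,t["pixels"],0.022))
s2=ctrl.snapshot("scene");c=s2["frame"][165:285,140:300,::-1]
cv2.imwrite("pics/crop.png",cv2.resize(c,None,fx=4,fy=4,interpolation=cv2.INTER_CUBIC))
E
```

```text
orange (array([507.4, -11.2]), array([179.1,  22.5]), 10.7, np.float64(10.81))
viewer 0.69 (array([536.2, -42.2]), array([244.7, 137.8]), 11.9, np.float64(9.19))
clip_bar 0.71 (array([515.4, -16.1]), array([ 75. , 187.7]), 80.3, np.float64(0.75))
```

View pics/crop.png

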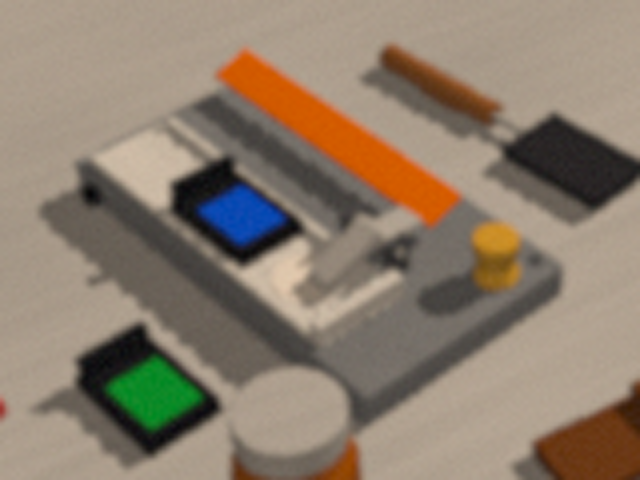

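The crop shows the blue holder in the track at (235,215), with its tab at the rear (200,180), away from the jaw at (350,255). The green spare at (150,390) is outside the viewer. I set out now and go above the start place.

```bash
python3 -m inch '[0,-34,36,0,0,0,0, 0,-68,72,0,0,0,0, 0,-102,108,0,0,0,0, 0,-136,144,0,0,0,0, 0,-170,180,0,0,0,0]'
python3 -m inch '[0,-34,36,0,0,0,0, 0,-68,72,0,0,0,0, 0,-102,108,0,0,0,0, 0,-136,144,0,0,0,0, 0,-170,180,0,0,0,0]'
python3 -m inch '[0.47,-30,31,15,0,0,4, 0.47,-60,62,30,0,0,8, 0.47,-78,81,40,0,0,11.8, 0.47,-78,81,40,0,0,11.8, 0.47,-78,81,40,0,0,11.8]'
python3 - <<'E'
from h import *
o=ctrl.get_obs(); print(o["clock"],o["tool_pos"],o["orientation"],o["opening"],o["force"])
s=ctrl.snapshot("wrist"); cv2.imwrite("pics/w1.png",s["frame"][:,:,::-1])
print(s["R"].round(3),s["t"].round(3))
for th in ("viewer","clip_bar","clip_jaw","holder","track_home"):
    for d in ctrl.mark_of(s,th)[:3]: print(th,np.round(d["location"],4),round(d["p"],2),(1000*rel((.5395,-.0425),10.8,d["location"])).round(1))
E
```

```text
clock: 1.7
tool_pos: [0.3475, -0.3898, 0.4048]
orientation: [-180.0, 0.0, -157.4]
force: [2.0, -0.1, 0.5]
opening: 0.0878
gripper_force: 0.0
clock: 2.2
tool_pos: [0.4351, -0.1581, 0.4052]
orientation: [-180.0, 0.1, -157.4]
force: [1.0, -0.1, -0.3]
opening: 0.0877
gripper_force: 0.0
clock: 2.7
tool_pos: [0.4759, -0.0547, 0.3645]
orientation: [-180.0, -0.0, -169.0]
force: [-0.4, -0.4, -0.5]
opening: 0.0528
gripper_force: 0.0
2.7 [ 0.47592836 -0.05467384  0.36454742] [-1.79989727e+02 -3.48876762e-02 -1.69049337e+02] 0.05276021614725187 [-0.42020103 -0.35599211 -0.5226441 ]
[[-0.191  0.982  0.   ]
 [ 0.946  0.184  0.265]
 [ 0.26   0.051 -0.964]] [ 0.145 -0.464  0.231]
viewer [ 0.5393 -0.0432  0.004 ] 0.95 [-0.3 -0.7]
clip_bar [ 0.5082 -0.0064  0.0432] 0.58 [-24.   41.3]
clip_bar [0.6368 0.0129 0.0225] 0.4 [106.   36.2]
clip_jaw [ 0.5968 -0.0624  0.0227] 0.98 [ 52.6 -30.3]
holder [ 0.5302 -0.0765  0.0191] 0.96 [-15.5 -31.7]
holder [ 0.4447 -0.2164 -0.0033] 0.9 [-125.7 -153.1]
holder [ 0.5696 -0.2477  0.0031] 0.76 [  -8.9 -207.2]
track_home [ 0.5303 -0.0797  0.022 ] 0.48 [-16.  -34.8]
track_home [ 0.5935 -0.0633  0.0217] 0.25 [ 49.1 -30.6]
```

View pics/w1.png

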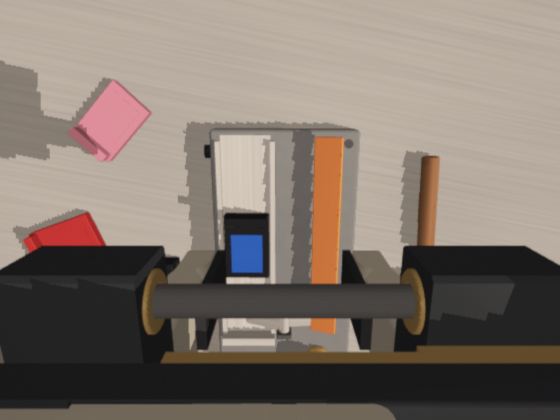

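The wrist view shows the rear edge of the base at row 131, columns 213 to 357. The holder's tab has its rear edge at about (226..269, 213), and the bar spans columns 314 to 342. I convert these with the calibration.

```bash
python3 - <<'E'
from h import *
s=ctrl.snapshot("wrist")
f=lambda px,z:[ (1000*rel((.5395,-.0425),10.8,p)).round(1) for p in ray(s,px,z)]
print("base rear corners",f([(213,131),(357,131)],.022))
print("tab top rear",f([(226,214),(269,214)],.042))
print("rails inner",f([(219,140),(270,140),(221,205),(272,205)],.025))
g=cv2.cvtColor(s["frame"],cv2.COLOR_RGB2HSV); m=cv2.inRange(g,(5,150,90),(16,255,255)); m[:,:300]=0;m[:,350:]=0;m[270:]=0;m[:135]=0
for r in(145,200,260):
    u=np.nonzero(m[r])[0]; print(r,f([(u.min(),r)],.037),f([(u.max(),r)],.045))
E
```

```text
base rear corners [array([-117.6,  -61.4]), array([-117.6,   61.9])]
tab top rear [array([-49.4, -50.1]), array([-49.4, -13.4])]
rails inner [array([-110.3,  -56.1]), array([-110.3,  -12.6]), array([-52.9, -57. ]), array([-52.9, -11.3])]
145 [array([-107.2,   25.8])] [array([-107.9,   46.8])]
200 [array([-60.5,  26. ])] [array([-62.4,  46.2])]
260 [array([-5. , 26.4])] [array([-8.4, 43.2])]
```

The calibration agrees with the viewer frame to about 2 mm: tab rear at x ≈ -48, bar centre at y ≈ 35.6. I go back 7 mm and down to just above the bar.

```bash
python3 -m inch '[0.45,7,0,30,0,0,0, 0.45,7,0,65,0,0,0, 0.45,7,0,100,0,0,0, 0.45,7,0,125,0,0,0, 0.45,7,0,132,0,0,0]'
python3 -m inch '[0.45,0,0,1,0,0,0, 0.45,0,0,2,0,0,0, 0.45,0,0,2,0,0,0]'
python3 - <<'E'
from h import *
o=ctrl.get_obs(); print(o["tool_pos"],o["force"],1000*rel((.5395,-.0425),10.8,o["tool_pos"]))
s=ctrl.snapshot("wrist"); cv2.imwrite("pics/w2.png",s["frame"][:,:,::-1])
E
```

```text
clock: 3.55
tool_pos: [0.4679, -0.0572, 0.2305]
orientation: [-180.0, -0.2, -169.2]
force: [-1.1, -0.3, 0.1]
opening: 0.0481
gripper_force: 0.0
clock: 3.85
tool_pos: [0.4695, -0.0565, 0.2319]
orientation: [180.0, 0.1, -169.2]
force: [0.2, -0.4, 0.9]
opening: 0.0484
gripper_force: 0.0
[ 0.46952403 -0.05645466  0.23188752] [ 0.23079357 -0.38916246  0.89889357] [-71.35135047  -0.5952995 ]
```

View pics/w2.png

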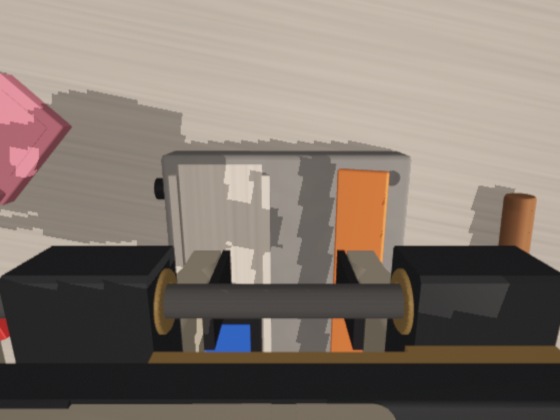

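The left finger at (205,300) is over the track, and the blue glass shows ahead of it at (233,335). The right finger at (360,300) is over the orange bar. I press down while watching the force.

```bash
python3 -m inch '[0.45,0,0,4,0,0,0, 0.45,0,0,8,0,0,0, 0.45,0,0,12,0,0,0, 0.45,0,0,14,0,0,0, 0.45,0,0,14,0,0,0]'
python3 -m inch '[0.45,0,0,3,0,0,0, 0.45,0,0,6,0,0,0, 0.45,0,0,8,0,0,0, 0.45,0,0,8,0,0,0]'
python3 -m inch '[0.45,0,0,1,0,0,0, 0.45,0,0,2,0,0,0, 0.45,0,0,2,0,0,0]'
```

```text
clock: 4.4
tool_pos: [0.469, -0.0564, 0.2165]
orientation: [-180.0, -0.0, -169.2]
force: [-1.2, 0.9, 2.8]
opening: 0.0483
gripper_force: 1.2
clock: 4.8
tool_pos: [0.4692, -0.0568, 0.2087]
orientation: [-180.0, 0.0, -169.2]
force: [0.6, -4.5, 6.1]
opening: 0.0483
gripper_force: 3.3
clock: 5.1
tool_pos: [0.4692, -0.057, 0.207]
orientation: [-179.9, 0.0, -169.1]
force: [0.3, -5.7, 8.1]
opening: 0.0481
gripper_force: 4.1
```

The bar is down (tips about 7 mm above the stage, 8 N). I go 1 mm lower, then push forward along viewer x, which is tool -x.

```bash
python3 -m inch '[0.45,0,0,1,0,0,0, 0.45,-2,0,1,0,0,0, 0.45,-5,0,1,0,0,0, 0.45,-8,0,1,0,0,0, 0.45,-10,0,1,0,0,0]'
python3 -m inch '[0.45,-3,0,0,0,0,0, 0.45,-7,0,0,0,0,0, 0.45,-11,0,0,0,0,0, 0.45,-15,0,0,0,0,0, 0.45,-19,0,0,0,0,0]'
python3 - <<'E'
from h import *
o=ctrl.get_obs(); print(o["tool_pos"],1000*rel((.5395,-.0425),10.8,o["tool_pos"]))
s=ctrl.snapshot("wrist"); w=s["frame"]
s=ctrl.snapshot("scene"); c=cv2.resize(s["frame"][165:285,140:300],(560,420),interpolation=cv2.INTER_CUBIC)
cv2.imwrite("pics/a3.png",cv2.resize(np.hstack([w[130:,140:440],c]),(800,270 if 0 else 390))[:,:,::-1]) if 0 else cv2.imwrite("pics/a3.png",c[:,:,::-1])
for th in ("holder","clip_bar"):
    for n in("top","scene"):
        p=ctrl.snapshot(n)
        for d in ctrl.mark_of(p,th)[:4]: print(n,th,round(d["p"],2),(1000*rel((.5395,-.0425),10.8,d["location"])).round(1),round(d["location"][2],4))
E
```

```text
clock: 5.6
tool_pos: [0.4769, -0.0555, 0.2052]
orientation: [-180.0, -0.3, -169.2]
force: [-7.3, -1.7, 10.6]
opening: 0.048
gripper_force: 4.9
clock: 6.1
tool_pos: [0.4947, -0.0521, 0.205]
orientation: [-180.0, -0.4, -169.2]
force: [-10.8, -3.9, 15.0]
opening: 0.0485
gripper_force: 7.3
[ 0.49473409 -0.05213833  0.20500947] [-45.77902296  -1.07931726]
top holder 0.61 [ -12.  -213.1] 0.0
top holder 0.59 [209.9  -0.5] 0.0008
top holder 0.49 [-122.3 -151.7] 0.0018
top holder 0.37 [ -1.7 -36.2] 0.0172
scene holder 0.96 [ -5.2 -32.2] 0.0267
scene holder 0.95 [-130.8 -149.4] -0.0044
scene holder 0.79 [211.3   4.5] 0.0005
scene holder 0.64 [  -9.5 -210.8] -0.0
scene clip_bar 0.62 [-28.3  37.2] 0.0267
scene clip_bar 0.25 [-2.7  3.3] -0.0034
```

View pics/a3.png

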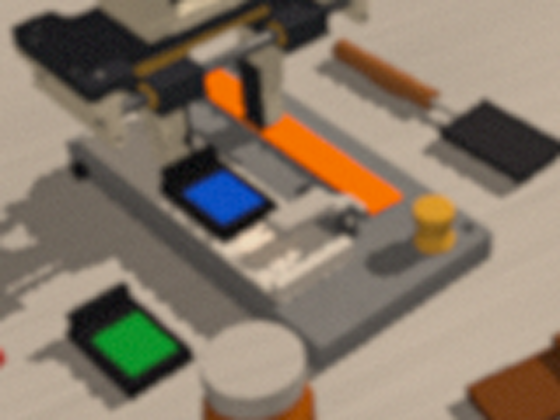

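The bar is level, the jaw is raised at (315,210), and the finger stands right behind the tab at (185,150). The bar is near its hard end, so I ease up 1 mm and go on pushing.

```bash
python3 -m inch '[0.45,-2,0,-1,0,0,0, 0.45,-6,0,-1,0,0,0, 0.45,-10,0,-1,0,0,0, 0.45,-14,0,-1,0,0,0, 0.45,-18,0,-1,0,0,0]'
python3 -m inch '[0.45,-4,0,0,0,0,0, 0.45,-8,0,0,0,0,0, 0.45,-12,0,0,0,0,0, 0.45,-16,0,0,0,0,0, 0.45,-20,0,0,0,0,0]'
python3 -m inch '[0.45,-2,0,0,0,0,0, 0.45,-4,0,0,0,0,0, 0.45,-6,0,0,0,0,0, 0.45,-7,0,0,0,0,0, 0.45,-7,0,0,0,0,0]'
python3 - <<'E'
from h import *
o=ctrl.get_obs(); print(o["tool_pos"],1000*rel((.5395,-.0425),10.8,o["tool_pos"]))
s=ctrl.snapshot("scene")
for d in ctrl.mark_of(s,"holder")[:4]: print(round(d["p"],2),(1000*rel((.5395,-.0425),10.8,d["location"])).round(1),round(d["location"][2],4))
E
```

```text
clock: 7.1
tool_pos: [0.5133, -0.0485, 0.2061]
orientation: [-180.0, -0.3, -169.2]
force: [-7.8, -1.3, 9.3]
opening: 0.0479
gripper_force: 4.9
clock: 7.6
tool_pos: [0.533, -0.0447, 0.2061]
orientation: [-180.0, -0.3, -169.2]
force: [-7.6, -2.9, 9.3]
opening: 0.0483
gripper_force: 4.8
clock: 8.1
tool_pos: [0.54, -0.0433, 0.2061]
orientation: [-180.0, -0.3, -169.2]
force: [-6.7, -1.9, 9.0]
opening: 0.0486
gripper_force: 4.5
[ 0.53999575 -0.04333461  0.20612784] [ 0.33057679 -0.91272277]
0.8 [-124.9 -152.4] 0.0016
0.67 [213.    5.4] 0.0007
0.63 [ 41.3 -34.2] 0.0216
0.58 [  -8.2 -205.4] 0.0002
```

About 5 mm remain. I creep until the force shows the stop.

```bash
python3 -m inch '[0.45,-1,0,0,0,0,0, 0.45,-2,0,0,0,0,0, 0.45,-3,0,0,0,0,0, 0.45,-3,0,0,0,0,0]'
python3 -m inch '[0.45,-1,0,0,0,0,0, 0.45,-2,0,0,0,0,0, 0.45,-2,0,0,0,0,0]'
python3 -m inch '[0.45,-1,0,0,0,0,0, 0.45,-1,0,0,0,0,0]'
```

```text
clock: 8.6
tool_pos: [0.5429, -0.0428, 0.2061]
orientation: [-180.0, -0.3, -169.2]
force: [-6.9, -2.0, 8.0]
opening: 0.0481
gripper_force: 4.4
clock: 8.9
tool_pos: [0.5445, -0.0425, 0.2061]
orientation: [-180.0, -0.3, -169.2]
force: [-7.9, -1.8, 9.8]
opening: 0.0479
gripper_force: 5.6
clock: 9.1
tool_pos: [0.5449, -0.0425, 0.2059]
orientation: [-180.0, -0.4, -169.2]
force: [-10.3, -0.9, 11.9]
opening: 0.0482
gripper_force: 6.6
```

```bash
python3 -m inch '[0.45,-1,0,0,0,0,0, 0.45,-2,0,0,0,0,0, 0.45,-2,0,0,0,0,0, 0.45,-2,0,0,0,0,0]'
python3 - <<'E'
from h import *
o=ctrl.get_obs(); print(o["tool_pos"],o["force"],1000*rel((.5395,-.0425),10.8,o["tool_pos"]))
s=ctrl.snapshot("scene")
for n in ("scene","top"):
  s=ctrl.snapshot(n)
  for d in ctrl.mark_of(s,"holder")[:4]: print(round(d["p"],2),(1000*rel((.5395,-.0425),10.8,d["location"])).round(1),round(d["location"][2],4))
  if n=="scene": cv2.imwrite("pics/a4.png",cv2.resize(s["frame"][165:285,140:300],(640,480),interpolation=cv2.INTER_CUBIC)[:,:,::-1])
E
```

```text
clock: 9.5
tool_pos: [0.5455, -0.0425, 0.2057]
orientation: [-180.0, -0.6, -169.3]
force: [-15.2, -2.1, 14.4]
opening: 0.0482
gripper_force: 8.8
[ 0.54552841 -0.04247861  0.2056854 ] [-15.17797282  -2.08985097  14.37638215] [ 5.92563359 -1.10860028]
0.97 [  -8.7 -207.4] -0.0011
0.96 [ 48.8 -34.5] 0.0229
0.8 [-127.6 -153.7] -0.0026
0.76 [213.3   2.3] 0.0008
0.93 [-122.1 -147. ] -0.0004
0.9 [ -11.9 -210.9] -0.0013
0.81 [206.4   1.2] -0.0
```

View pics/a4.png

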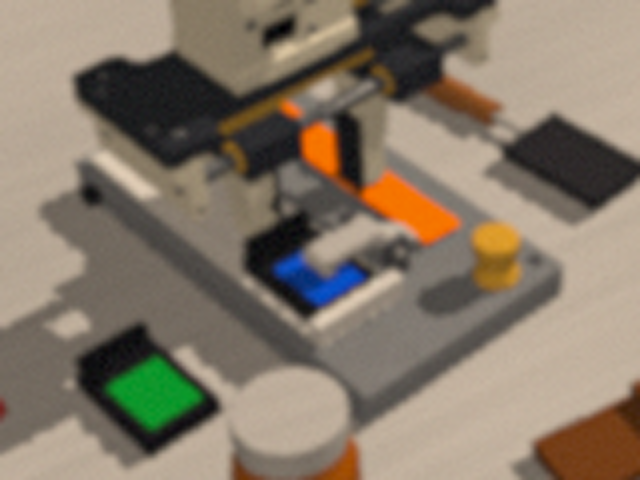

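The holder is home against the end stop: its front meets the white stop at (355,300), the tool is at x = 5.9 where 5.5 was expected, and the force is rising with the hand stalled. I back the pusher off with the bar still held, then lift slowly.

```bash
python3 -m inch '[0.45,3,0,0,0,0,0, 0.45,6,0,0,0,0,0, 0.45,9,0,0,0,0,0, 0.45,9,0,0,0,0,0]'
python3 -m inch '[0.45,0,0,-2,0,0,0, 0.45,0,0,-5,0,0,0, 0.45,0,0,-8,0,0,0, 0.45,0,0,-12,0,0,0, 0.45,0,0,-17,0,0,0]'
python3 -m inch '[0.45,0,0,-15,0,0,0, 0.45,0,0,-40,0,0,0, 0.45,0,0,-70,0,0,0, 0.45,0,0,-100,0,0,0, 0.45,0,0,-120,0,0,0]'
python3 -m inch '[0.45,40,0,0,0,0,0, 0.45,80,0,0,0,0,0, 0.45,80,0,0,0,0,0, 0.45,80,0,0,0,0,0]'
python3 - <<'E'
from h import *
for n in ("scene","top"):
  s=ctrl.snapshot(n)
  for th in("holder","clip_bar","clip_jaw","loupe","spare","paddle"):
   for d in ctrl.mark_of(s,th)[:4]: print(n,th,round(d["p"],2),(1000*rel((.5395,-.0425),10.8,d["location"])).round(1),round(d["location"][2],4))
  if n=="scene": cv2.imwrite("pics/a5.png",cv2.resize(s["frame"][165:285,140:300],(640,480),interpolation=cv2.INTER_CUBIC)[:,:,::-1])
E
```

```text
clock: 10.15
tool_pos: [0.542, -0.0425, 0.2076]
orientation: [-180.0, 0.3, -169.2]
force: [3.6, -0.3, 6.2]
opening: 0.0482
gripper_force: 3.0
clock: 10.65
tool_pos: [0.5402, -0.043, 0.2235]
orientation: [-180.0, -0.1, -169.2]
force: [1.3, -0.4, -0.6]
opening: 0.0484
gripper_force: 0.0
clock: 11.15
tool_pos: [0.5407, -0.0429, 0.3461]
orientation: [-180.0, 0.1, -169.2]
force: [0.1, -0.6, -0.3]
opening: 0.0481
gripper_force: 0.0
clock: 11.55
tool_pos: [0.4613, -0.0581, 0.3444]
orientation: [180.0, 0.1, -169.2]
force: [-0.4, -0.2, 0.5]
opening: 0.0481
gripper_force: 0.0
scene holder 0.9 [212.8   3.1] -0.002
scene holder 0.75 [  -9.  -205.8] 0.0014
scene holder 0.73 [-127.5 -152.7] -0.0005
scene clip_bar 0.98 [-25.8  38.7] 0.0333
scene clip_jaw 0.69 [ 51.7 -32.2] 0.0324
scene loupe 0.59 [104.2  34. ] 0.0232
scene spare 0.71 [  36.7 -124.9] 0.0048
scene spare 0.64 [-22.7  37.9] 0.0353
scene paddle 0.69 [  7.3 139.6] -0.0016
scene paddle 0.29 [  35.1 -119.4] -0.0002
top holder 0.98 [208.5   1.8] 0.001
top holder 0.95 [ 48.6 -34.2] 0.0208
top holder 0.75 [  -9.6 -212.2] -0.0002
top clip_bar 0.75 [-22.5  33.4] 0.0323
top clip_jaw 0.68 [ 49.  -28.7] 0.0354
top loupe 0.65 [104.6  36.7] 0.0196
top spare 0.73 [  40.7 -124.4] 0.0011
top paddle 0.97 [  2.4 136.2] 0.0023
```

View pics/a5.png

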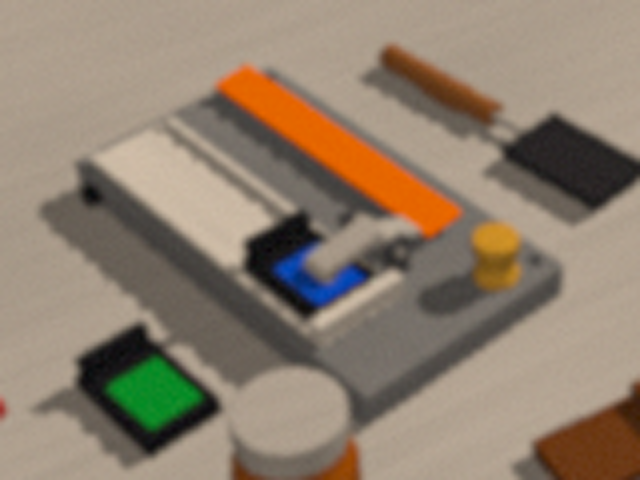

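The holder lies against the end stop, the jaw is down on it at (330,260), the other things are in place, and the hand is clear. I hand the job in.

```bash
python3 -c "
from plant import ctrl
print(ctrl.close_job())"
```

```text
the job is handed in; nothing more can be done
None
```

The blue sample's holder is home against the end stop with the released clip's jaw resting on it, the hand is clear, and the job is handed in; the interface returned no verdict.

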